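Rock the potato crock to pour into the roasting tin

TASK

Pour all five potatoes from the heavy red crock into the dark roasting tin: rock the crock forward on its front bottom edge without lifting it off the butcher's block, then rock it gently back, without letting it drop, and leave it standing upright on the block (the cream ear on its rear rim is there to hold it by). Leave the pepper mills and the lemon where they are.

Things in the scene. Friction and masses are not known exactly. Their poses are not given: they have to be found in the camera images.
- block: thick wooden butcher's block fixed on the counter, 300 (x) x 340 (y) x 65 high; origin at the centre of its underside, at counter level; top at 65 above the counter. Its +x side faces the roasting tin.
- crock: heavy dark-red stoneware crock, about 1 kg, open on top, loose on the block, potatoes inside. Origin at the centre of its base; +x is the pouring side, z up. Base 110 (x) x 130 (y), height 120, walls 7, solid floor 20. Rear (-x) and side walls upright; above the floor the front (+x) wall flares out 30 degrees, its lip 58 further out than its foot. A flat ear stands on the rear rim (see crock_ear).
- crock_foot (a point): middle of the crock's front bottom edge, on which it rocks: 55 along +x from the origin, at base height; the edge runs along the crock's y. Axes as the crock's. Tipped forward about 80 degrees, the flared wall slopes 20 degrees downhill and the potatoes roll out (a little more rocking frees any that jam); past some 45 degrees the crock goes over by itself if not held.
- crock_ear (a point): point to grip, mid-thickness and mid-width of the ear, 20 below its top edge; crock frame x -72.9, z 142.0, axes as the crock's. The ear is a cream plate 10 thick, 110 wide (y), 50 tall, leaning back (to -x) 40 degrees from vertical: too wide to grip along y, so pinch it across its thickness, fingers pointing down along it, and turn the tool with the crock.
- tin: loose dark enamelled steel roasting tin on the counter, beside the block's +x side, 240 (x) x 300 (y) outside, 40 high, wall and floor 4, ledge handles at both y ends; origin at the centre of its underside.
- potato1: small brown potato, 37 thick and 44 long (along its y), about 35 g, rolls; at the start loose in the crock; origin at its centre.
- potato2: small brown potato, 37 thick and 44 long (along its y), about 35 g, rolls; at the start loose in the crock; origin at its centre.
- potato3: small brown potato, 37 thick and 44 long (along its y), about 35 g, rolls; at the start loose in the crock; origin at its centre.
- potato4: small brown potato, 37 thick and 44 long (along its y), about 35 g, rolls; at the start loose in the crock; origin at its centre.
- potato5: small brown potato, 37 thick and 44 long (along its y), about 35 g, rolls; at the start loose in the crock; origin at its centre.
- mill_wood: pale wooden pepper mill, 58 across, 198 tall, standing on the counter behind the block (its -x side); leave alone. Origin at the centre of its foot.
- mill_black: black pepper mill, same shape and size; leave alone. Origin at the centre of its foot.
- lemon: lemon, 80 long (its x) and 58 thick, lying on the block beside the crock; leave alone. Origin at its underside.
Mind the look-alikes: they are no part of the job. What is shaped like the potato3 but turquoise is not meant. What is shaped like the potato5 but turquoise is not meant.

How it is judged:
On the way:
1. the crock is rocked forward at least 52 degrees on its front bottom edge (angle between crock's own z axis and vertical above 0.9 rad and height (world z) of crock_foot between 0.055 and 0.08 m), for 0.2 s.
At the end, for the whole second after the job is handed in: All five potatoes lie inside the roasting tin's walls (centres less than 70 mm above its underside) at rest (under 50 mm/s); the crock stands upright (within 4.5 degrees) on the block, its base within 5 mm of the block's top, released and at rest (under 20 mm/s) (x of potato1 in the frame of tin between -0.118 and 0.118 m and y of potato1 in the frame of tin between -0.148 and 0.148 m and z of each of potato1, potato2, potato3, potato4, potato5 in the frame of tin below 0.07 m and linear speed of each of potato1, potato2, potato3, potato4, potato5 below 0.05 m/s and x of potato2 in the frame of tin between -0.118 and 0.118 m and y of potato2 in the frame of tin between -0.148 and 0.148 m and x of potato3 in the frame of tin between -0.118 and 0.118 m and y of potato3 in the frame of tin between -0.148 and 0.148 m and x of potato4 in the frame of tin between -0.118 and 0.118 m and y of potato4 in the frame of tin between -0.148 and 0.148 m and x of potato5 in the frame of tin between -0.118 and 0.118 m and y of potato5 in the frame of tin between -0.148 and 0.148 m and angle between crock's own z axis and vertical below 0.08 rad and z of crock_foot in the frame of block between 0.06 and 0.07 m and linear speed of crock below 0.02 m/s); the robot touches nothing.
It fails at once if the crock is lifted: its front bottom edge rises more than 20 mm off the block (z of crock_foot in the frame of block above 0.085 m).
It fails at once if the crock falls or is flung: it turns faster than 5 rad/s (angular speed of crock above 5 rad/s).
It fails at once if a pepper mill or the lemon is moved more than 30 mm (distance of any of mill_wood, mill_black, lemon from where it was at the start of the episode above 0.03 m).
It also fails if it takes over 54 s, if anything falls off the work surface, if the arm or the gripper's body presses on something with over 40 N, if the wrist force passes 120 N, or if a joint passes its speed limit or range.

ROBOT

A 7-joint arm with a two-finger parallel gripper is mounted at the origin on the work surface. World frame = base frame: x ahead of the robot, y to its left, z up, the work surface at z = 0. Lengths are in m, angles in rad, forces in N, time in s.
With the tool pointing down it reaches from about 0.4 to 0.875 m from the base axis. Payload 19.3 kg.
Tool frame: the origin (TCP) lies at the very end of the fingers, on their centre line; the grasp point (between the pads) lies 19 mm behind it; z points along the fingers, y is the line along which they close (so a half turn about z gives the same grasp; the last joint's range is limited). The gripper opens to 85 mm and grips with 20 to 120 N. Pads are 22 mm wide; open, the fingers measure 114 mm over their backs; the gripper's body (76 mm by 85 mm) begins 54 mm behind the grasp point. The pads swing forward as they close: fully open they stand 13 mm farther back than shut.
Start: joints at [-1.409, 0.521, -0.036, 1.599, 0.021, 1.021, -0.113], TCP at [0.144, 0.608, 0.231] pointing down, gripper open.
Joint ranges: [-2.91, 2.91], [-0.3, 2.13], [-1.5, 1.42], [0.17, 2.43], [-1.26, 4.41], [0.16, 1.93], [-2.52, 2.52]. Speed limits (rad/s): [1.89, 1.89, 2.39, 2.39, 3.01, 3.01, 3.01].

INTERFACE

Orientations are given as [roll, pitch, yaw] about the fixed x, y, z axes, in that order (R = Rz(yaw) Ry(pitch) Rx(roll)).
In Python, from workcell import bot gives the robot as it stands.
- The arm moves only by the tool jog_arm, never from a script. Its argument "motion" is a list of rows, each a list of 5 numbers: the shift along the tool's x, y, z scaled (see below), then the turn about the tool's z scaled (see below), then the opening, from 0 (shut) to 1 (fully open). A call has 1 to 12 rows; each row shifts and turns the commanded pose from where the row before left it, along the tool's axes as they then stand; what a row does not reach is not made up. The controller multiplies each number of a shift by 30 mm and each number of a turn by 0.08 rad. A row lasts 1/10 s, in which the tool goes at most 50 mm and 8.59 degrees, less where a joint would pass 70% of its speed; a pose out of reach is approached as far as the arm can. A call with a number of a shift or a turn outside -1 to 1 is refused whole. A call with a gripper value outside its range is refused whole. The fingers move at their own pace and stop on an object; "newtons" is the grip in N (left out, the last holds). Time passes only in rows, so rows that do not move let the fingers close. It gives the time, the measured TCP pose, the force, the opening and the grip force at its end, in the units of the state.
- bot.observe(): the state, without advancing time (a new reading comes with each control period).
- bot.grab_frame(name): name is "scene" or "top" or "wrist"; returns a dict with "pixels" (400x640x3 uint8, red, green, blue), "fovy" (degrees; the focal length in pixels is half the picture's height over the tangent of half this angle, whatever the lens; pixels are square), "cx", "cy" (the principal point, pixels), "rvec" (rotation vector, rad) and "tvec" (3), from world to camera coordinates, as OpenCV has them; the wrist camera has in their place "mount" (4x4, takes a point from camera to tool coordinates, whose origin is the TCP and whose axes are the flange's). Camera axes: x right, y down, z forward; pixel columns grow to the right and rows downward; lengths in m; the calibration is good to about 2 mm. A picture is of the moment at which its call begins: read the wrist's pose just before it. There is no depth.
- bot.job_done(): hands the job in; it is judged then, once.
The state is a dict: "clock": time; "qpos": joint angles; "qd": joint speeds; "joint_efforts": joint torques, N m; "position": TCP position; "tool_rot": TCP orientation; "force": force on the tool from outside, world axes, zero at the start; "moment": the same for the moment, N m; "grip_width": finger opening in m; "finger_force": force on a finger pad.
Only numpy, scipy, OpenCV 4.12 (cv2) and the standard library are available. Lean on these libraries where they do the work, as an engineer would, in place of code of your own. Each camera call takes 0.05 s, during which the arm holds its last target. There are 200 camera calls.

## Working session

There is one attempt and no reset: what is moved stays moved. The work goes in short steps, Python scripts to look and compute and a tool call to move; the robot and the scene stay as the last step left them, time stands still between calls to the robot, and variables do not carry over. Pictures are saved under pics/ and viewed, at most 10 in all, crops included, and the job is handed in when it is done.

Besides the shell and the picture viewer there is one more tool, called after ">>>" as name(argument=value, ...) on one line, values as JSON. jog_arm: Moves the arm, as the interface text tells. Shifts and turns lie within -1 to 1; 1 stands for 30 mm of shift or 0.08 rad of turn. Its arguments: {"type":"object","properties":{"motion":{"type":"array","items":{"type":"array","items":{"type":"number"}}},"newtons":{"type":"number"}},"required":["motion"]}

```bash
mkdir -p pics; cat > h.py <<'E'
import numpy as np, cv2
from scipy.spatial.transform import Rotation as R
def save(n,fn,crop=None,s=1):
    from workcell import bot
    f=bot.grab_frame(n); p=f["pixels"][:,:,::-1]
    if crop: x0,y0,x1,y1=crop; p=p[y0:y1,x0:x1]
    cv2.imwrite("pics/"+fn,cv2.resize(p,None,fx=s,fy=s,interpolation=cv2.INTER_CUBIC)); return f
def cam(f):
    fl=200/np.tan(np.radians(f["fovy"])/2)
    K=np.array([[fl,0,f["cx"]],[0,fl,f["cy"]],[0,0,1]]); return K,R.from_rotvec(np.ravel(f["rvec"])).as_matrix(),np.ravel(f["tvec"])
def onz(f,u,v,z):
    K,Rm,t=cam(f); d=Rm.T@np.linalg.solve(K,[u,v,1]); c=-Rm.T@t
    return c+d*(z-c[2])/d[2]
def proj(f,P):
    K,Rm,t=cam(f); q=(K@(Rm@np.atleast_2d(P).T+t[:,None])).T; return q[:,:2]/q[:,2:]
E
python3 - <<'E'
from h import *
from workcell import bot
a=save("scene","s0.png"); b=save("top","t0.png")
for f in (a,b): print(f["fovy"],f["cx"],f["cy"],-R.from_rotvec(np.ravel(f["rvec"])).as_matrix().T@np.ravel(f["tvec"]))
s=bot.observe();print(s)
E
```

```text
47.56956811530462 323.7802123136387 209.11434250954358 [1.26504937 0.06566557 1.0661712 ]
54.25629517737738 323.7144097904834 200.8948295103675 [ 0.47369492 -0.06380517  1.0948963 ]
{'clock': 0.1, 'qpos': array([-1.40921945,  0.52198442, -0.0363561 ,  1.599948  ,  0.02120026,
        1.02113011, -0.11280342]), 'qd': array([ 0.00045693, -0.00223993,  0.00230984, -0.00204288,  0.00071979,
        0.0013566 , -0.00387545]), 'joint_efforts': array([ 2.44748691e-03, -9.28490210e+01,  1.98349401e+00, -3.70533371e+01,
        1.80882605e-02,  5.34613282e-03,  7.63923504e-05]), 'position': array([0.14351263, 0.60797572, 0.23076534]), 'tool_rot': array([-3.14050953e+00,  6.31845197e-05,  2.90982635e+00]), 'force': array([0.62403713, 0.15352349, 0.74960194]), 'moment': array([ 0.04309308,  0.00143415, -0.03269454]), 'finger_force': 0.0, 'grip_width': 0.08545454926989733}
```

View pics/s0.png

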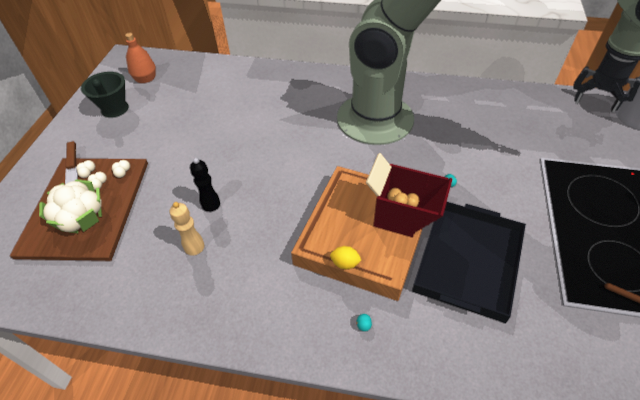

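View pics/t0.png

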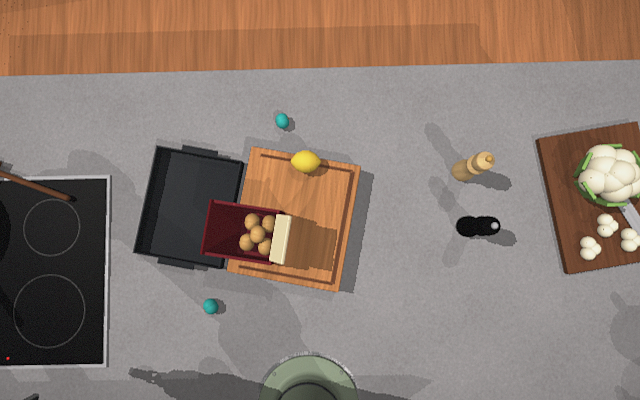

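Scene view: the crock (410,200) stands on the block near the robot, with its ear at (379,175); the tin is at (470,260). Top view: red crock (240,230), ear (280,240), tin (190,208), lemon (305,161), mills (470,168) and (478,226). The turquoise balls (282,120) and (210,306) are the look-alikes. The five brown potatoes inside the crock are the ones to pour, and the crop below should confirm that.

```bash
python3 - <<'E'
from h import *
save("top","t1.png",(125,135,385,305),3)
save("scene","s1.png",(350,140,480,240),6)
E
```

```text
(no output)
```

View pics/t1.png

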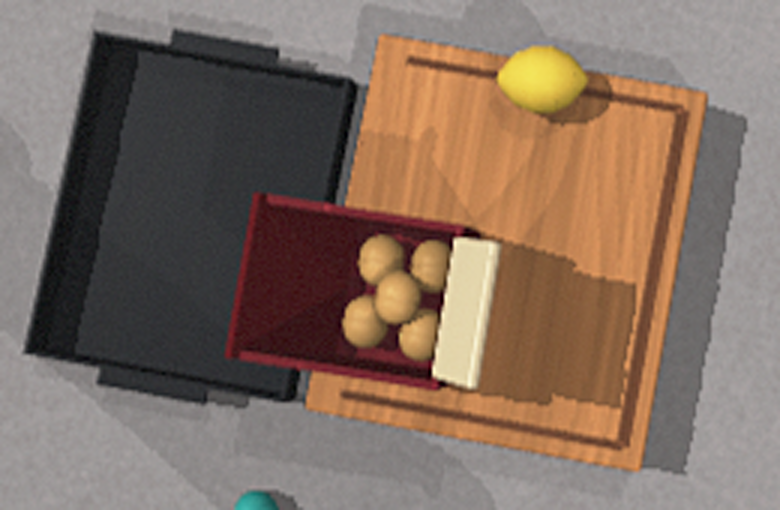

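View pics/s1.png

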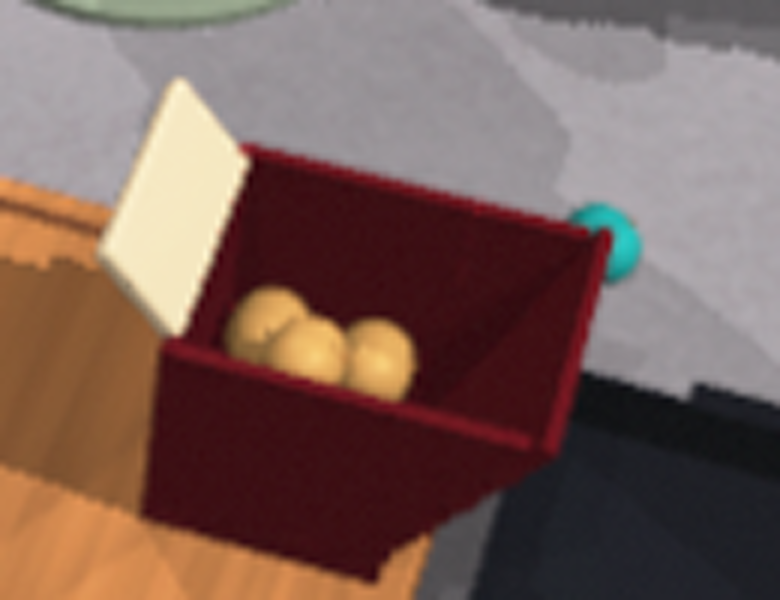

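Both crops confirm it: five brown potatoes in the crock, with the turquoise ones lying outside on the counter. Next I fit the crock pose from both views.

```bash
python3 - <<'E'
from h import *
from workcell import bot
from scipy.optimize import least_squares
a=bot.grab_frame("scene"); b=bot.grab_frame("top")
T=lambda u,v:(u/3+125,v/3+135); S=lambda u,v:(u/6+350,v/6+140)
tp=[((113,-65,120),T(257,193)),((113,65,120),T(230,357)),((-89.6,-55,154.1),T(499,242)),((-89.6,55,154.1),T(474,388))]
sp=[((-82,55,160),S(178,78)),((-82,-55,160),S(100,252)),((113,65,120),S(610,233)),((113,-65,120),S(550,457)),((-55,-65,0),S(145,515)),((55,-65,0),S(378,580))]
def W(p,P): 
    c,s=np.cos(p[2]),np.sin(p[2]); P=np.array(P)/1000
    return np.c_[p[0]+c*P[:,0]-s*P[:,1],p[1]+s*P[:,0]+c*P[:,1],.065+P[:,2]]
def res(p): return np.r_[(proj(b,W(p,[q[0] for q in tp]))-[q[1] for q in tp]).ravel(),(proj(a,W(p,[q[0] for q in sp]))-[q[1] for q in sp]).ravel()]
r=least_squares(res,[.45,.0,1.5]); p=r.x
print(p,np.degrees(p[2])); print(res(p).reshape(-1,2).round(1))
for n,P in dict(ear=(-72.9,0,142),foot=(55,0,0),eartop80=(55+117.6,0,150.7)).items(): print(n,W(p,[P])[0].round(4))
for n,(u,v),z in [("blockA",T(380,35),.065),("B",T(706,92),.065),("C",T(640,468),.065),("D",T(307,408),.065),("tin",T(97,33),.04),("tin",T(355,82),.04),("tin",T(290,398),.04),("tin",T(27,352),.04),("lemon",T(542,80),.09)]: print(n,onz(b,u,v,z).round(3))
E
```

```text
[0.46887922 0.11323136 1.39487113] 79.920228677816
[[-1.6 -0.4]
 [-2.3  0.1]
 [ 1.   0. ]
 [ 1.5  0.2]
 [-0.1 -0.6]
 [ 0.7  0. ]
 [ 0.2 -0.4]
 [ 0.3 -0.5]
 [-1.7  0.4]
 [-1.   0.7]]
ear [0.4561 0.0415 0.207 ]
foot [0.4785 0.1674 0.065 ]
eartop80 [0.4991 0.2832 0.2157]
blockA [0.701 0.135 0.065]
B [ 0.642 -0.154  0.065]
C [ 0.315 -0.087  0.065]
D [0.373 0.202 0.065]
tin [0.715 0.4   0.04 ]
tin [0.663 0.163 0.04 ]
tin [0.379 0.224 0.04 ]
tin [0.425 0.461 0.04 ]
lemon [ 0.652 -0.01   0.09 ]
```

>>> jog_arm(motion=[[0, 0, -1, -0.7, 1], [-0.8, 0, -1, 0, 1], [-0.8, -0.5, -1, 0, 1], [-0.8, -0.6, 0, 0, 1], [-0.8, -0.8, 0, 0, 1], [-0.8, -0.8, 0, 0, 1], [-0.8, -0.8, 0, 0, 1], [-0.8, -0.8, 0, 0, 1], [-0.8, -0.8, 0, 0, 1], [-0.8, -0.8, 0, 0, 1], [-0.8, -0.8, 0, 0, 1], [-0.8, -0.8, 0, 0, 1]])

```text
clock: 1.5
position: [0.3648, 0.3393, 0.3214]
tool_rot: [3.141, 0.0, 2.966]
force: [1.0, -0.3, 0.4]
grip_width: 0.0856
finger_force: 0.0
```

>>> jog_arm(motion=[[-0.4, -0.8, 0, 0, 1], [-0.4, -0.8, 0, 0, 1], [-0.4, -0.8, 0, 0, 1], [-0.4, -0.8, 0, 0, 1], [-0.4, -0.8, 0, 0, 1], [-0.4, -0.8, 0, 0, 1], [-0.4, -0.8, 0, 0, 1], [-0.4, -0.8, 0, 0, 1], [-0.4, -0.8, 0, 0, 1], [-0.4, -0.8, 0, 0, 1], [-0.4, -0.5, 0, 0, 1], [0, 0, 0, 0, 1]])

```text
clock: 2.7
position: [0.4502, 0.0642, 0.3214]
tool_rot: [-3.141, 0.001, 2.963]
force: [-1.4, 1.2, 0.2]
grip_width: 0.0855
finger_force: 0.0
```

```bash
python3 - <<'E'
from h import *
from workcell import bot
s=bot.observe(); p=s["position"]; d=np.array([.4561,.0415,.207])-p
print(p,s["tool_rot"],"dx",d@[-.9846,.175,0],"dy",d@[.175,.9846,0],"dz",-d[2])
f=save("wrist","w0.png")
M=np.array(f["mount"]); fl=200/np.tan(np.radians(f["fovy"])/2)
Rt=R.from_euler("xyz",s["tool_rot"]).as_matrix()
c=np.array([.46888,.11323,.065]);u=np.array([.175,.9846,0]);v=np.array([-.9846,.175,0])
for P in [(-82,-55,160.5),(-82,55,160.5),(-89.6,-55,154),(-89.6,55,154),(113,-65,120),(113,65,120)]:
    w=c+u*P[0]/1e3+v*P[1]/1e3+np.array([0,0,P[2]/1e3]); q=np.linalg.inv(M)@np.r_[Rt.T@(w-p),1]
    print(P,(fl*q[0]/q[2]+f["cx"]).round(),(fl*q[1]/q[2]+f["cy"]).round())
E
```

```text
[0.45019759 0.06424025 0.32143279] [-3.14122014e+00  5.96341781e-04  2.96251746e+00] dx -0.009791055238683545 dy -0.021357127510857374 dz 0.11443279385784735
(-82, -55, 160.5) 280.0 278.0
(-82, 55, 160.5) 274.0 143.0
(-89.6, -55, 154) 271.0 274.0
(-89.6, 55, 154) 265.0 142.0
(113, -65, 120) 489.0 265.0
(113, 65, 120) 512.0 125.0
```

View pics/w0.png

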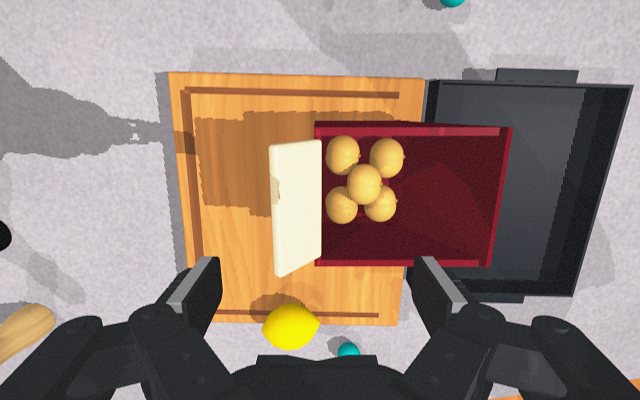

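The wrist view shows the ear at (270–320, 140–276), within a few pixels of the prediction, so the pose is good. The lemon is at (290,326), clear of the fingers. Next I centre over the ear and descend.

>>> jog_arm(motion=[[-0.17, -0.35, 0, 0, 1], [-0.16, -0.36, 0, 0, 1], [0, 0, 0.4, 0, 1], [0, 0, 0.7, 0, 1], [0, 0, 0.7, 0, 1], [0, 0, 0.7, 0, 1], [0, 0, 0.7, 0, 1], [0, 0, 0.6, 0, 1], [0, 0, 0.4, 0, 1], [0, 0, 0.2, 0, 1], [0, 0, 0, 0, 1], [0, 0, 0, 0, 1]], newtons=20)

```text
clock: 3.95
position: [0.4558, 0.0435, 0.1898]
tool_rot: [3.141, 0.0, 2.966]
force: [0.5, -0.7, -0.3]
grip_width: 0.0855
finger_force: 0.0
```

>>> jog_arm(motion=[[0, 0, 0, 0, 0.8], [0, 0, 0, 0, 0.65], [0, 0, 0, 0, 0.55], [0, 0, 0, 0, 0.5], [0, 0, 0, 0, 0.5], [0, 0, 0, 0, 0.5]])

```text
clock: 4.55
position: [0.4556, 0.0437, 0.1893]
tool_rot: [-3.142, 0.0, 2.966]
force: [0.2, -1.0, 0.2]
grip_width: 0.043
finger_force: 0.0
```

```bash
python3 - <<'E'
from h import *
save("scene","s2.png",(340,100,480,240),4)
E
```

```text
(no output)
```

View pics/s2.png

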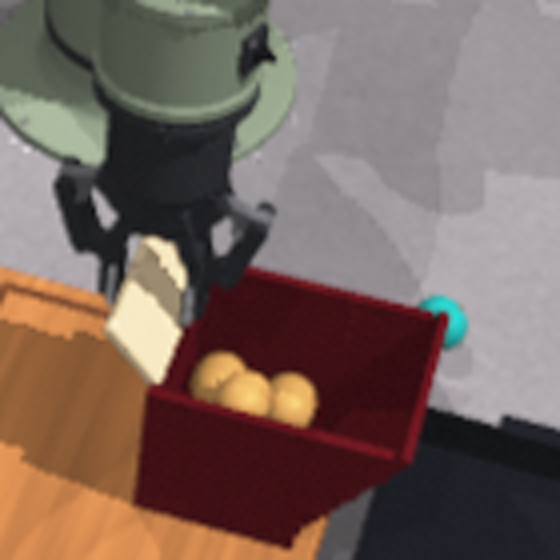

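Both fingers straddle the ear as planned. I'll close to light contact and start rocking along the arc.

>>> jog_arm(motion=[[0, 0, 0, 0, 0.46], [0, 0, 0, 0, 0.43], [0, 0, 0, 0, 0.43], [0.0, 0.22, -0.17, 0, 0.42], [0, 0.22, -0.17, 0, 0.4], [0, 0.22, -0.17, 0, 0.38], [0, 0.22, -0.16, 0, 0.36], [0, 0, 0, 0, 0.36]])

```text
clock: 5.4
position: [0.4605, 0.0699, 0.21]
tool_rot: [-3.142, 0.001, 2.966]
force: [-0.7, -5.7, 4.5]
grip_width: 0.0308
finger_force: 2.9
```

```bash
python3 - <<'E'
from h import *
save("scene","s3.png",(340,100,480,240),4)
E
```

```text
(no output)
```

View pics/s3.png

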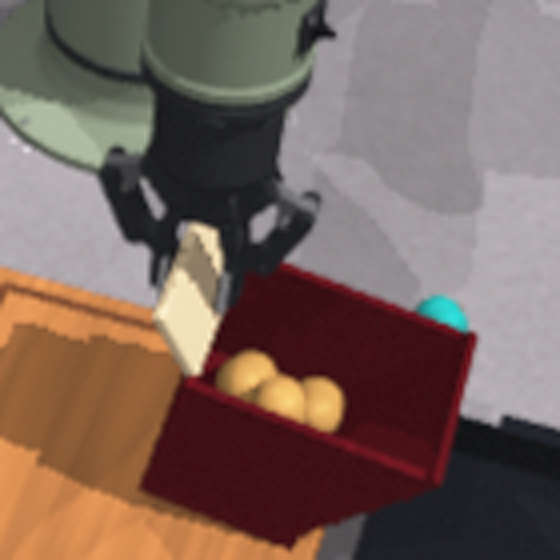

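The crock rocks on its foot edge (295,545) without sliding. I continue the arc to about 40°.

>>> jog_arm(motion=[[0, 0.24, -0.14, 0, 0.34], [0, 0.24, -0.13, 0, 0.32], [0, 0.24, -0.12, 0, 0.3], [0, 0.24, -0.11, 0, 0.28], [0, 0.26, -0.1, 0, 0.265], [0, 0.26, -0.09, 0, 0.25], [0, 0.26, -0.07, 0, 0.235], [0, 0.26, -0.06, 0, 0.22], [0, 0.27, -0.05, 0, 0.2], [0, 0.27, -0.04, 0, 0.18], [0, 0.27, -0.03, 0, 0.165], [0, 0, 0, 0, 0.15]])

```text
clock: 6.65
position: [0.475, 0.154, 0.2375]
tool_rot: [3.141, 0.0, 2.967]
force: [-0.2, -0.3, 0.9]
grip_width: 0.0127
finger_force: 0.0
```

```bash
python3 - <<'E'
from h import *
save("scene","s4.png",(340,100,500,240),4)
E
```

```text
(no output)
```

View pics/s4.png

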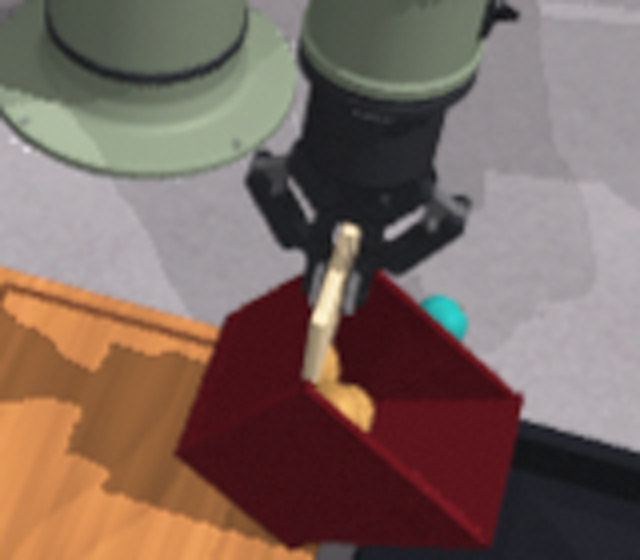

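Ear near vertical at about 38°, foot edge steady at (297,548). I continue past balance, opening the gap as the ear leans forward.

>>> jog_arm(motion=[[0, 0.22, -0.03, 0, 0.16], [0, 0.27, 0, 0, 0.17], [0, 0.27, 0.01, 0, 0.18], [0, 0.27, 0.02, 0, 0.19], [0, 0.27, 0.03, 0, 0.205], [0, 0.265, 0.045, 0, 0.225], [0, 0.265, 0.055, 0, 0.245], [0, 0.265, 0.07, 0, 0.265], [0, 0.265, 0.08, 0, 0.285], [0, 0, 0, 0, 0.285]])

```text
clock: 7.7
position: [0.4873, 0.2236, 0.2287]
tool_rot: [3.142, -0.0, 2.967]
force: [0.4, 0.2, 0.9]
grip_width: 0.0244
finger_force: 0.6
```

```bash
python3 - <<'E'
from h import *
save("scene","s5.png",(340,100,540,260),4)
E
```

```text
(no output)
```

View pics/s5.png

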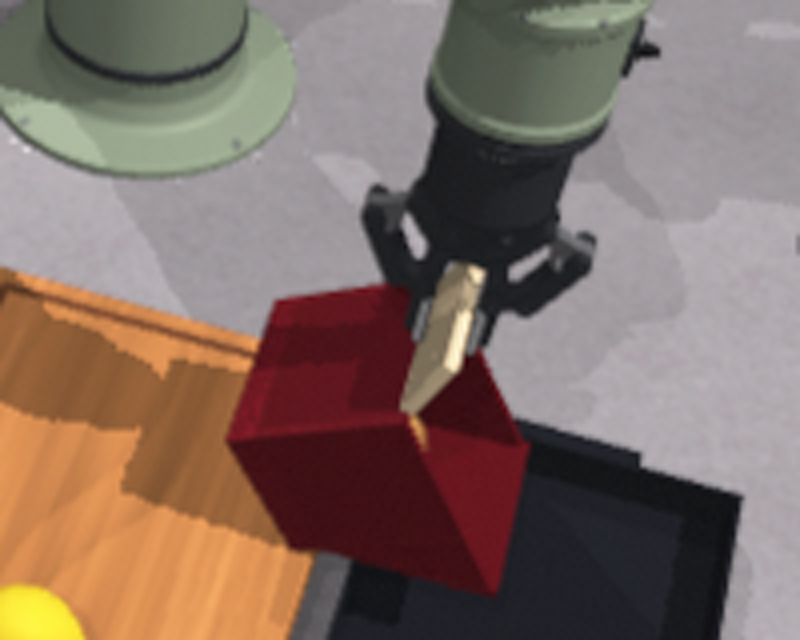

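Crock at about 60°, still held. I go on to about 80° and hold while the potatoes roll out.

>>> jog_arm(motion=[[0, 0.255, 0.09, 0, 0.305], [0, 0.255, 0.1, 0, 0.325], [0, 0.25, 0.11, 0, 0.345], [0, 0.25, 0.12, 0, 0.365], [0, 0.235, 0.13, 0, 0.385], [0, 0.23, 0.14, 0, 0.405], [0, 0.23, 0.15, 0, 0.425], [0, 0.22, 0.16, 0, 0.445], [0, 0, 0, 0, 0.445], [0, 0, 0, 0, 0.445], [0, 0, 0, 0, 0.445], [0, 0, 0, 0, 0.445]])

```text
clock: 8.95
position: [0.4974, 0.279, 0.1994]
tool_rot: [3.141, 0.0, 2.965]
force: [0.9, 2.2, -0.6]
grip_width: 0.0379
finger_force: 1.0
```

```bash
python3 - <<'E'
from h import *
import cv2
save("scene","a.png",(380,120,540,320),3); save("top","b.png",(120,130,280,280),3)
a=cv2.imread("pics/a.png"); b=cv2.imread("pics/b.png"); h=600
a=a[:600,:400+80]; b=cv2.copyMakeBorder(b,0,600-b.shape[0],0,0,0)
m=np.hstack([a,b]); cv2.imwrite("pics/c6.png",cv2.resize(m,(800,int(600*800/m.shape[1]))))
E
```

```text
(no output)
```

View pics/c6.png

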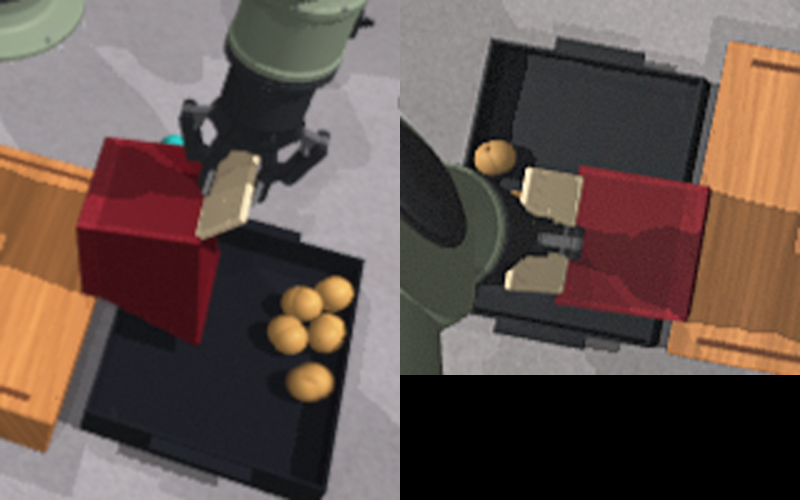

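All five potatoes lie in the tin, at (302,303), (335,293), (288,333), (325,332) and (310,382). The crock is tipped about 80°. Now I rock it back along the same arc.

>>> jog_arm(motion=[[0, -0.22, -0.16, 0, 0.435], [0, -0.23, -0.15, 0, 0.415], [0, -0.23, -0.14, 0, 0.395], [0, -0.235, -0.13, 0, 0.375], [0, -0.25, -0.12, 0, 0.35], [0, -0.25, -0.11, 0, 0.33], [0, -0.255, -0.1, 0, 0.31], [0, -0.255, -0.09, 0, 0.29], [0, 0, 0, 0, 0.285]])

```text
clock: 9.95
position: [0.4873, 0.221, 0.2295]
tool_rot: [-3.141, 0.0, 2.964]
force: [-0.2, 0.3, -0.3]
grip_width: 0.0246
finger_force: 0.3
```

>>> jog_arm(motion=[[0, -0.265, -0.08, 0, 0.27], [0, -0.265, -0.07, 0, 0.25], [0, -0.265, -0.055, 0, 0.23], [0, -0.265, -0.045, 0, 0.21], [0, -0.27, -0.03, 0, 0.195], [0, -0.27, -0.02, 0, 0.185], [0, -0.27, -0.01, 0, 0.175], [0, -0.27, 0, 0, 0.165], [0, -0.22, 0.03, 0, 0.16], [0, 0, 0, 0, 0.16]])

```text
clock: 10.95
position: [0.4748, 0.1517, 0.2375]
tool_rot: [-3.141, -0.0, 2.965]
force: [-0.0, -0.4, 0.6]
grip_width: 0.0138
finger_force: 0.3
```

>>> jog_arm(motion=[[0, -0.27, 0.03, 0, 0.175], [0, -0.27, 0.04, 0, 0.19], [0, -0.27, 0.05, 0, 0.21], [0, -0.26, 0.06, 0, 0.225], [0, -0.26, 0.07, 0, 0.24], [0, -0.26, 0.09, 0, 0.26], [0, -0.26, 0.1, 0, 0.275], [0, -0.24, 0.11, 0, 0.295], [0, -0.24, 0.12, 0, 0.315], [0, -0.24, 0.13, 0, 0.335], [0, -0.24, 0.14, 0, 0.36], [0, 0, 0, 0, 0.36]])

```text
clock: 12.15
position: [0.4598, 0.0686, 0.2089]
tool_rot: [-3.141, -0.001, 2.965]
force: [0.2, -1.6, -1.2]
grip_width: 0.0308
finger_force: 1.1
```

```bash
python3 - <<'E'
from h import *
save("scene","s7.png",(340,100,500,240),4)
E
```

>>> jog_arm(motion=[[0, -0.11, 0.08, 0, 0.37], [0, -0.11, 0.08, 0, 0.38], [0, -0.11, 0.08, 0, 0.39], [0, -0.11, 0.08, 0, 0.4], [0, -0.11, 0.08, 0, 0.41], [0, -0.11, 0.08, 0, 0.42], [0, -0.11, 0.09, 0, 0.435], [0, -0.11, 0.09, 0, 0.45], [0, 0, 0, 0, 0.47], [0, 0, 0, 0, 0.47]])

```text
clock: 13.2
position: [0.4557, 0.0439, 0.1897]
tool_rot: [3.141, 0.0, 2.966]
force: [0.4, 0.3, -0.5]
grip_width: 0.04
finger_force: 0.0
```

```bash
cat >fit.py <<'E'
from h import *
from workcell import bot
from scipy.optimize import least_squares
# fit crock pose (x,y,yaw,tilt about foot) to the red mask in the scene view
a=bot.grab_frame("scene"); im=a["pixels"].astype(int)
red=((im[...,0]>30)&(im[...,1]<.35*im[...,0])&(im[...,2]<.55*im[...,0])).astype(np.uint8)
n,l,st,_=cv2.connectedComponentsWithStats(red[120:260,350:500]); k=1+st[1:,4].argmax(); m=np.zeros_like(red); m[120:260,350:500]=(l==k)
print("area",m.sum())
P0=np.array([(x,y,z) for y in(-65,65) for x,z in((-55,0),(55,0),(55+12-12,0),(113,120),(-55,120))])/1e3
def render(t):
    P=P0-[.055,0,0]; c,s=np.cos(t),np.sin(t)
    P=np.c_[c*P[:,0]+s*P[:,2]+.055,P[:,1],c*P[:,2]-s*P[:,0]]
    w=np.c_[.46888+.175*P[:,0]-.9846*P[:,1],.11323+.9846*P[:,0]+.175*P[:,1],.065+P[:,2]]
    return proj(a,w)
best=[]
for t in np.radians(np.arange(-4,24,1)):
  for dx in range(-5,6):
    for dy in range(-3,4):
      g=np.zeros_like(red); cv2.fillConvexPoly(g,cv2.convexHull((render(t)+[dx,dy]).round().astype(np.int32)),1)
      i=(g&m).sum(); best.append((i/((g|m).sum()),np.degrees(t).round(),dx,dy))
print(sorted(best)[-4:])
E
python3 fit.py
```

```text
area 3683
[(np.float64(0.8837545126353791), np.float64(-2.0), 2, -1), (np.float64(0.8846616903443294), np.float64(-2.0), 3, 0), (np.float64(0.8878437047756874), np.float64(-2.0), 2, 0), (np.float64(0.8882991556091677), np.float64(-2.0), 2, 1)]
```

No load on the fingers, so the crock is standing. I open gently and withdraw upward.

>>> jog_arm(motion=[[0, 0, 0, 0, 0.5], [0, 0, 0, 0, 0.55], [0, 0, 0, 0, 0.65], [0, 0, 0, 0, 0.8], [0, 0, 0, 0, 1], [0, 0, 0, 0, 1], [0, 0, -0.3, 0, 1], [0, 0, -0.7, 0, 1], [0, 0, -0.9, 0, 1], [0, 0, -0.9, 0, 1], [0, 0, -0.9, 0, 1], [0, 0, -0.9, 0, 1]])

```text
clock: 14.45
position: [0.4554, 0.0435, 0.3295]
tool_rot: [3.141, 0.001, 2.966]
force: [0.6, 0.7, -0.5]
grip_width: 0.0851
finger_force: 0.0
```

```bash
python3 fit.py; python3 - <<'E'
from h import *
from workcell import bot
# brown potatoes in the tin
for n,b in(("scene",(400,190,540,330)),("top",(125,135,260,280))):
    f=bot.grab_frame(n); x0,y0,x1,y1=b; hsv=cv2.cvtColor(f["pixels"],cv2.COLOR_RGB2HSV)[y0:y1,x0:x1]
    m=cv2.inRange(hsv,(10,70,110),(22,200,255)); k,_,st,c=cv2.connectedComponentsWithStats(m)
    for i in range(1,k):
        if st[i,4]>40: print(n,st[i,4],(c[i]+[x0,y0]).round(),onz(f,*(c[i]+[x0,y0]),.022).round(3))
print(bot.observe()["position"],bot.observe()["clock"])
E
```

```text
area 3775
[(np.float64(0.9058965102286402), np.float64(-2.0), 2, -1), (np.float64(0.9058965102286402), np.float64(-2.0), 2, 1), (np.float64(0.9063553201733269), np.float64(-2.0), 3, 0), (np.float64(0.9095731854352544), np.float64(-2.0), 2, 0)]
scene 653 [407. 254.] [0.569 0.149 0.022]
scene 677 [505. 246.] [0.499 0.411 0.022]
scene 182 [506. 270.] [0.576 0.409 0.022]
top 704 [252. 175.] [0.631 0.144 0.022]
top 149 [156. 196.] [0.579 0.411 0.022]
top 127 [164. 213.] [0.532 0.387 0.022]
top 473 [151. 227.] [0.493 0.422 0.022]
[0.45608534 0.04374131 0.3293558 ] 14.6
```

```bash
python3 -c "
from workcell import bot
print(bot.job_done())"
```

```text
the job is handed in; nothing more can be done
None
```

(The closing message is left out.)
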